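# Show which tile goes where

### The job

Show your workmate which tile goes where, touching nothing at all. With the fingertips, point down at the middle of the loose triangular tile from just above it (within about 3 cm) and stay there for two seconds; then travel well above everything, point in the same way at the middle of the one empty compartment of the wooden sample frame for at least two seconds, and finish there, still pointing. Come down low over no other tile, and leave every object where it is.

Things in the scene. Friction and masses are not known exactly. Their poses are not given: they have to be found in the camera images.
- tile_triangle: The loose triangular tile, the only triangle in the scene: equilateral, side 84 mm, 14 mm thick, flat on the table, plain white plaster like the rest; origin at the centre of its underside, z up. It lies with three other loose tiles in a rough two by two group to the right (-y) of the frame; their places are drawn anew and yaw is arbitrary.
- bay: The one empty compartment of the frame: a bare square cork pad 88 mm wide and 3 mm thick on the compartment's floor, with no tile on it. Origin at the centre of the pad's underside, which is the middle of the compartment, 8 mm above the table, z up. The frame's rim stands 18 mm above this origin. Which of the four compartments is empty is drawn anew.
- frame: Pine sample frame, fixed, 238 mm square, 26 mm high, with two by two square compartments 92 mm wide at 110 mm centres, walls 18 mm thick. Origin at the centre of its underside on the table; x and y along its sides. It stands in the robot's left half, turned by up to 0.25 rad. Three compartments hold a tile set on a cork pad, one is empty.
- tile_round: Loose round tile, 78 mm across, 14 mm thick, on the table, plain white plaster like the rest; origin at the centre of its underside, z up.
- tile_square: Loose square tile, 74 mm wide, 14 mm thick, on the table, plain white plaster like the rest; origin at the centre of its underside, z up.
- tile_hexagon: Loose hexagonal tile, 84 mm over its corners, 14 mm thick, on the table, plain white plaster like the rest; origin at the centre of its underside, z up.
- set_round: The round tile set in a compartment of the frame on its cork pad, fixed; origin at the centre of the pad's underside, 8 mm above the table; the tile's top is 17 mm above the origin.
- set_square: The square tile set in a compartment of the frame on its cork pad, fixed; origin at the centre of the pad's underside, 8 mm above the table; the tile's top is 17 mm above the origin.
- set_hexagon: The hexagonal tile set in a compartment of the frame on its cork pad, fixed; origin at the centre of the pad's underside, 8 mm above the table; the tile's top is 17 mm above the origin.
- pot: Small closed white pot, 48 mm across, 60 mm high, standing amid the loose tiles; origin at the centre of its underside. Leave alone.
- putty_knife: Putty knife about 200 mm long lying beyond the loose tiles. Leave alone.
- bowl: Grey mixing bowl, 110 mm across, 50 mm high, beyond the tiles. Leave alone.
- brush: Brush about 180 mm long lying to the right of the tiles. Leave alone.
- sanding_block: Cork sanding block 80 x 50 x 28 mm between the loose tiles and the robot. Leave alone.
- cup: White mug, 72 mm across, 85 mm high, near right. Leave alone.
- drill: Cordless drill standing on its battery, about 200 mm high, left of the frame; origin at the centre of its underside. Leave alone.

How it is judged (in metres and radians):
On the way, in this order (a step that is already met when the one before it is completed fails the run):
1. the tool point dwells just above the middle of the loose triangular tile (horizontal distance between the grasp point and tile_triangle below 0.022 m and z of the grasp point in the frame of tile_triangle below 0.085 m), for 1.5 s.
2. then the tool point dwells just above the middle of the empty compartment (horizontal distance between the grasp point and bay below 0.025 m and z of the grasp point in the frame of bay below 0.092 m), for 1.5 s.
At the end, for the whole second after the job is handed in: The tool point (TCP) is still over the empty compartment: within 25 mm of its middle horizontally and less than 92 mm above the pad's underside (fingertips less than about 70 mm above the pad). No loose tile and no other object has moved by 8 mm or more (all of step 2 and distance of each of tile_triangle, tile_round, tile_square, tile_hexagon, pot, putty_knife, bowl, brush, sanding_block, cup, drill from where it was at the start of the episode below 0.008 m); the robot touches nothing.
It fails at once if the robot touches anything (contact force between any of the fingers, the arm and anything else above 0.5 N).
It fails at once if a tile or bystander is moved, lifted or carried (10 mm) (distance of any of tile_triangle, tile_round, tile_square, tile_hexagon, pot, putty_knife, bowl, brush, sanding_block, cup, drill from where it was at the start of the episode above 0.01 m).
It fails at once if the tool point comes down over another tile: within 25 mm of its centre horizontally and less than 80 mm above its origin ((horizontal distance between the grasp point and tile_round below 0.025 m and z of the grasp point in the frame of tile_round below 0.08 m) or (horizontal distance between the grasp point and tile_square below 0.025 m and z of the grasp point in the frame of tile_square below 0.08 m) or (horizontal distance between the grasp point and tile_hexagon below 0.025 m and z of the grasp point in the frame of tile_hexagon below 0.08 m) or (horizontal distance between the grasp point and set_round below 0.025 m and z of the grasp point in the frame of set_round below 0.08 m) or (horizontal distance between the grasp point and set_square below 0.025 m and z of the grasp point in the frame of set_square below 0.08 m) or (horizontal distance between the grasp point and set_hexagon below 0.025 m and z of the grasp point in the frame of set_hexagon below 0.08 m)).
It also fails if it takes over 40 s, if anything falls off the work surface, if the arm or the gripper's body presses on something with over 40 N, if the wrist force passes 120 N, or if a joint passes its speed limit or range.

### The arm

A 6-joint arm with a two-finger parallel gripper is mounted at the origin on the work surface. World frame = base frame: x ahead of the robot, y to its left, z up, the work surface at z = 0. Lengths are in mm, angles in rad, forces in N, time in s.
With the tool pointing down it reaches from about 300 to 850 mm from the base axis. Payload 5.4 kg.
Tool frame: the origin (TCP) lies between the finger pads, 19 mm behind the fingertips; this is the grasp point; z points along the fingers, y is the line along which they close (so a half turn about z gives the same grasp; the last joint's range is limited). The gripper opens to 85 mm and grips with 20 to 120 N. Pads are 22 mm wide; open, the fingers measure 114 mm over their backs; the gripper's body (76 mm by 85 mm) begins 54 mm behind the grasp point. The pads swing forward as they close: fully open they stand 13 mm farther back than shut.
Start: joints at [1.081, 0.158, 1.597, -0, 1.386, -0.21], TCP at [158.804, 552.619, 249.999] pointing down, gripper open.
Joint ranges: [-2.91, 2.91], [-0.94, 2.29], [0.18, 2.7], [-1.29, 4.43], [0.17, 2.64], [-3, 3]. Speed limits (rad/s): [2.57, 2.57, 3.14, 3.14, 3.14, 3.14].

### API

Orientations are given as a rotation vector (axis times angle).
In Python, from station import arm gives the robot as it stands.
- The arm moves only by the tool servo_tool, never from a script. Its argument "motion" is a list of rows, each a list of 5 numbers: the shift along the tool's x, y, z scaled (see below), then the turn about the tool's z scaled (see below), then the opening, from -1 (shut) to 1 (fully open). In form: [[dx, dy, dz, turn, claw], ...]. A call has exactly 8 rows; each row shifts and turns the commanded pose from where the row before left it, along the tool's axes as they then stand; what a row does not reach is not made up. The controller multiplies each number of a shift by 200 mm and each number of a turn by 30 degrees. A row lasts 1/10 s, in which the tool goes at most 50 mm and 8.59 degrees, less where a joint would pass 70% of its speed; a pose out of reach is approached as far as the arm can. A call with a number of a shift or a turn outside -1 to 1 is refused whole. A call with a gripper value outside its range is refused whole. The fingers move at their own pace and stop on an object; the grip force is fixed at half the most. Time passes only in rows, so rows that do not move let the fingers close, or fill a call up. It gives the time, the measured TCP pose, the force, the opening and the grip force at its end, in the units of the state.
- arm.sense(): the state, without advancing time (a new reading comes with each control period).
- arm.get_image(name): name is "scene" or "top"; returns (picture, depth): 480x640x3 uint8, blue, green, red; 480x640 float32, mm along the optical axis (not along the pixel's ray), 0 where there is no reading.
- arm.calibration(name): a dict with "fx", "fy", "cx", "cy" (pixels), "rvec" (rotation vector, rad) and "tvec" (3), from world to camera coordinates, as OpenCV has them. Camera axes: x right, y down, z forward; pixel columns grow to the right and rows downward; lengths in mm; the calibration is good to about 2 mm. A picture is of the moment at which its call begins. calibration takes no time and is no camera call.
- arm.close_job(): hands the job in; it is judged then, once.
Trained networks look in the newest picture that a camera, given by its name, has taken for a name from the list of things; names that differ only in an ending like _2 or _b are one class to them, and where a whole thing is asked for, a point or a joint stands for the part that bears it (a point fixed in the world has none). Each returns a list of dicts, best first, with "p" (0 to 1); they miss things now and then, are a little off and sometimes report something else, mostly with a low value. They report only what shows in the picture. A call takes as long as a camera call.
- arm.find_in(thing, camera): "at" ([x, y, z] in mm, in the coordinates of the camera as it stood for that picture, good to about 4 mm: the middle of the surface that is visible of it).
The state is a dict: "time": time; "qpos": joint angles; "joint_vel": joint speeds; "tau": joint torques, N m; "ee_pos": TCP position; "orientation": TCP orientation; "contact_force": force on the tool from outside, world axes, zero at the start; "torque": the same for the moment, N m; "finger_gap": finger opening in mm; "finger_force": force on a finger pad.
Only numpy, scipy, OpenCV 4.12 (cv2) and the standard library are available. Lean on these libraries where they do the work, as an engineer would, in place of code of your own. Each camera call takes 0.05 s, during which the arm holds its last target. There are 200 camera calls.

## Working session

There is one attempt and no reset: what is moved stays moved. The work goes in short steps, Python scripts to look and compute and a tool call to move; the robot and the scene stay as the last step left them, time stands still between calls to the robot, and variables do not carry over. Pictures are saved under pics/ and viewed, at most 10 in all, crops included, and the job is handed in when it is done.

Besides the shell and the picture viewer there is one more tool, called after "Emit:" as name([rows], argument=value, ...), one row to a line, values as JSON. servo_tool: Moves the arm, as the interface text tells. Shifts and turns lie within -1 to 1; 1 stands for 200 mm of shift or 30 degrees of turn. Its arguments: {"type":"object","properties":{"motion":{"type":"array"}},"required":["motion"]}

```bash
mkdir -p pics; cat > h.py <<'E'
import numpy as np, cv2
from station import arm
def cam2w(n,p):
    c=arm.calibration(n);R=cv2.Rodrigues(np.array(c["rvec"],float))[0]
    return R.T@(np.array(p,float)-np.array(c["tvec"],float).ravel())
def px2w(n,u,v,d):
    c=arm.calibration(n);return cam2w(n,[(u-c["cx"])/c["fx"]*d,(v-c["cy"])/c["fy"]*d,d])
def w2px(n,P):
    c=arm.calibration(n);R=cv2.Rodrigues(np.array(c["rvec"],float))[0]
    q=R@np.array(P,float)+np.array(c["tvec"],float).ravel()
    return q[0]/q[2]*c["fx"]+c["cx"],q[1]/q[2]*c["fy"]+c["cy"]
E
python3 - <<'E'
from h import *
for n in("top","scene"):
    im,d=arm.get_image(n);cv2.imwrite(f"pics/{n}0.png",im);np.save(f"{n}0.npy",d)
    for t in("tile_triangle","bay","frame","tile_round","tile_square","tile_hexagon","set_round","set_square","set_hexagon","pot"):
        print(n,t,[(round(r["p"],2),cam2w(n,r["at"]).round().tolist(),np.round(w2px(n,cam2w(n,r["at"]))).tolist()) for r in arm.find_in(t,n)[:3]])
s=arm.sense();print(s["time"],s["ee_pos"],s["orientation"])
E
```

```text
top tile_triangle [(0.8, [496.0, -44.0, 14.0], [352.0, 272.0])]
top bay [(0.61, [555.0, 292.0, 9.0], [219.0, 247.0])]
top frame [(0.8, [511.0, 220.0, 23.0], [246.0, 265.0])]
top tile_round [(0.71, [617.0, -235.0, 14.0], [429.0, 225.0]), (0.4, [555.0, 293.0, 8.0], [219.0, 247.0])]
top tile_square [(0.87, [464.0, -266.0, 18.0], [443.0, 286.0])]
top tile_hexagon [(0.7, [636.0, -58.0, 14.0], [358.0, 217.0]), (0.39, [364.0, -434.0, 52.0], [519.0, 330.0])]
top set_round [(0.88, [447.0, 266.0, 29.0], [227.0, 290.0])]
top set_square [(0.63, [572.0, 181.0, 26.0], [263.0, 240.0])]
top set_hexagon [(0.59, [466.0, 161.0, 28.0], [269.0, 283.0]), (0.51, [387.0, -165.0, 30.0], [403.0, 318.0])]
top pot [(0.6, [549.0, -154.0, 60.0], [400.0, 250.0]), (0.22, [465.0, 160.0, 27.0], [270.0, 283.0])]
scene tile_triangle [(0.84, [501.0, -47.0, 11.0], [279.0, 246.0])]
scene bay [(0.9, [555.0, 294.0, 5.0], [375.0, 190.0]), (0.71, [621.0, -236.0, 13.0], [258.0, 317.0]), (0.18, [376.0, -429.0, 53.0], [131.0, 299.0])]
scene frame [(0.7, [523.0, 208.0, 27.0], [348.0, 195.0])]
scene tile_round [(0.88, [624.0, -239.0, 16.0], [258.0, 318.0])]
scene tile_square [(0.74, [466.0, -273.0, 14.0], [206.0, 289.0])]
scene tile_hexagon [(0.88, [639.0, -64.0, 16.0], [311.0, 278.0])]
scene set_round [(0.94, [453.0, 264.0, 24.0], [343.0, 174.0])]
scene set_square [(0.58, [582.0, 178.0, 22.0], [356.0, 213.0])]
scene set_hexagon [(0.95, [472.0, 155.0, 24.0], [322.0, 197.0]), (0.74, [377.0, -430.0, 54.0], [131.0, 299.0])]
scene pot [(0.71, [560.0, -166.0, 50.0], [261.0, 277.0])]
1.1 [158.80025482 552.61840746 250.00422796] [ 4.38005540e-01  3.11089205e+00 -2.38548544e-05]
```

View pics/top0.png

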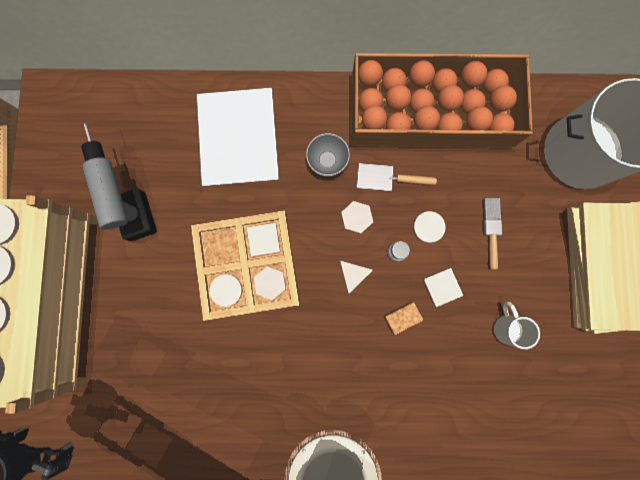

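View pics/scene0.png

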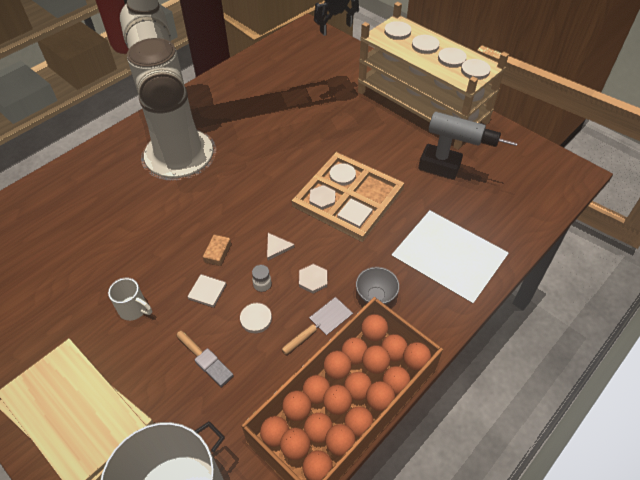

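The top view shows the triangle at about (354,275) and the empty cork compartment at about (220,247), the far left one. The networks agree with both. Next I refine both centres from the two views and work out the tool axes.

```bash
cat > m.py <<'E'
from h import *
def ray(n,u,v):
    o=px2w(n,u,v,0);e=px2w(n,u,v,1000)-o;return o,e/np.linalg.norm(e)
def tri(a,b):
    A=[];B=[]
    for o,e in(a,b):
        M=np.eye(3)-np.outer(e,e);A.append(M);B.append(M@o)
    return np.linalg.lstsq(np.vstack(A),np.hstack(B),rcond=None)[0]
def onz(r,z): o,e=r;return o+e*(z-o[2])/e[2]
rs=[];fr=[]
for n,g in(("top",(355,275)),("scene",(279,245))):
    im=cv2.imread(f"pics/{n}0.png");hsv=cv2.cvtColor(im,cv2.COLOR_BGR2HSV)
    m=((hsv[...,1]<60)&(hsv[...,2]>150)).astype("uint8")
    k,l,st,c=cv2.connectedComponentsWithStats(m)
    i=min(range(1,k),key=lambda i:np.hypot(*(c[i]-g))+(1e3 if st[i,4]<60 else 0))
    print(n,c[i],st[i]);rs.append(ray(n,*c[i]));print(onz(rs[-1],14).round(1))
print("tri2",tri(*rs).round(1))
# frame outline from top colour (pine), rectangle fit
im=cv2.imread("pics/top0.png");hsv=cv2.cvtColor(im,cv2.COLOR_BGR2HSV)
m=((hsv[...,2]>150)&(hsv[...,1]>50)).astype("uint8");m[:, :180]=0;m[:,310:]=0;m[:205]=0;m[330:]=0
p=np.argwhere(m)[:,::-1]
box=cv2.boxPoints(cv2.minAreaRect(p.astype(np.float32)));W=np.array([onz(ray("top",*b),26) for b in box])
print(box.round(),W.round(),"ctr",W.mean(0).round(1),[np.linalg.norm(W[i]-W[i-1]).round() for i in range(4)])
c=W.mean(0);print("bay guess",min(((c+W[i])/2*0+c+(W[i]-c)*55/119 for i in range(4)),key=lambda q:np.hypot(q[0]-555,q[1]-292)).round(1))
s=arm.sense();R=cv2.Rodrigues(np.array(s["orientation"]))[0];print(R.round(3))
for T in((497,-45,200),(555,291,200)): print((R.T@(np.array(T)-s["ee_pos"])).round(1))
# heights of things, world map from depth
d=np.load("top0.npy");v,u=np.mgrid[0:480,0:640];cc=arm.calibration("top")
P=np.stack([(u-cc["cx"])/cc["fx"]*d,(v-cc["cy"])/cc["fy"]*d,d],-1).reshape(-1,3)[d.ravel()>0]
Rc=cv2.Rodrigues(np.array(cc["rvec"],float))[0];X=(P-np.array(cc["tvec"]).ravel())@Rc
for x0 in range(100,800,100): print(x0,[int(X[k,2].max()) if (k:=(X[:,0]>=x0)&(X[:,0]<x0+100)&(X[:,1]>=y)&(X[:,1]<y+100)).any() else None for y in range(-400,800,100)])
E
python3 m.py
```

```text
top [353.52745098 274.20196078] [340 261  32  32 510]
[491.  -46.6  14. ]
scene [276.24924925 244.8018018 ] [267 233  27  24 333]
[493.8 -50.6  14. ]
tri2 [490.9 -47.5   8.4]
[[188. 225.]
 [284. 210.]
 [299. 305.]
 [203. 321.]] [[608. 370.  26.]
 [649. 129.  26.]
 [413.  87.  26.]
 [373. 322.  26.]] ctr [510.6 227.1  26. ] [np.float64(240.0), np.float64(245.0), np.float64(240.0), np.float64(238.0)]
bay guess [555.4 293.3  26. ]
[[-0.961  0.276  0.   ]
 [ 0.276  0.961 -0.   ]
 [-0.    -0.    -1.   ]]
[-490.1 -481.    50. ]
[-453. -142.   50.]
100 [7, 6, 6, 13, 14, 5, 6, 7, 351, 427, 300, 7]
200 [6, 7, 6, 6, 5, 7, 6, 9, 6, 7, 263, None]
300 [87, 32, 35, 6, 7, 26, 31, 30, 6, 7, 232, None]
400 [18, 29, 31, 21, 33, 31, 31, 31, 7, 7, 233, None]
500 [24, 21, 65, 19, 6, 31, 33, 30, 196, 195, 234, 228]
600 [25, 19, 14, 19, 6, 31, 33, 32, 197, 199, 262, 229]
700 [8, 24, 23, 54, 55, 9, 10, 10, 8, 198, 5, 9]
```

Emit:
servo_tool([
  [-0.07,-0.07,0,0,-1],
  [-0.14,-0.14,0,0,-1],
  [-0.14,-0.14,0,0,-1],
  [-0.14,-0.14,0,0,-1],
  [-0.14,-0.14,0,0,-1],
  [-0.14,-0.14,0,0,-1],
  [-0.14,-0.14,0,0,-1],
  [-0.14,-0.14,0,0,-1],
])

```text
time: 1.9
ee_pos: [303.2, 291.4, 250.2]
orientation: [0.437, 3.11, 0.001]
contact_force: [0.4, 1.4, -0.1]
finger_gap: -0.0
finger_force: 0.0
```

Emit:
servo_tool([
  [-0.14,-0.14,0,0,-1],
  [-0.14,-0.14,0,0,-1],
  [-0.14,-0.14,0,0,-1],
  [-0.14,-0.14,0,0,-1],
  [-0.14,-0.14,0,0,-1],
  [-0.14,-0.14,0,0,-1],
  [-0.14,-0.14,0,0,-1],
  [-0.14,-0.14,0,0,-1],
])

```text
time: 2.7
ee_pos: [456.7, 14.0, 250.2]
orientation: [0.439, 3.11, 0.0]
contact_force: [1.1, 0.2, 0.5]
finger_gap: -0.0
finger_force: 0.0
```

Emit:
servo_tool([
  [-0.13,-0.13,0,0,-1],
  [-0.09,-0.08,0,0,-1],
  [-0.04,-0.04,0,0,-1],
  [0,0,0.15,0,-1],
  [0,0,0.15,0,-1],
  [0,0,0.15,0,-1],
  [0,0,0.1,0,-1],
  [0,0,0,0,-1],
])

```text
time: 3.5
ee_pos: [489.6, -45.3, 136.9]
orientation: [-0.436, -3.104, -0.002]
contact_force: [-0.2, 0.5, 0.7]
finger_gap: 0.1
finger_force: 0.0
```

```bash
python3 - <<'E'
from h import *
print(arm.sense()["ee_pos"])
for n,(x,y) in(("top",(250,180)),("scene",(200,170))):
    im,d=arm.get_image(n);cv2.imwrite(f"pics/{n}1.png",cv2.resize(im[y:y+150,x:x+200],None,fx=4,fy=4))
E
```

```text
[489.60915882 -45.2529393  136.9489362 ]
```

View pics/scene1.png

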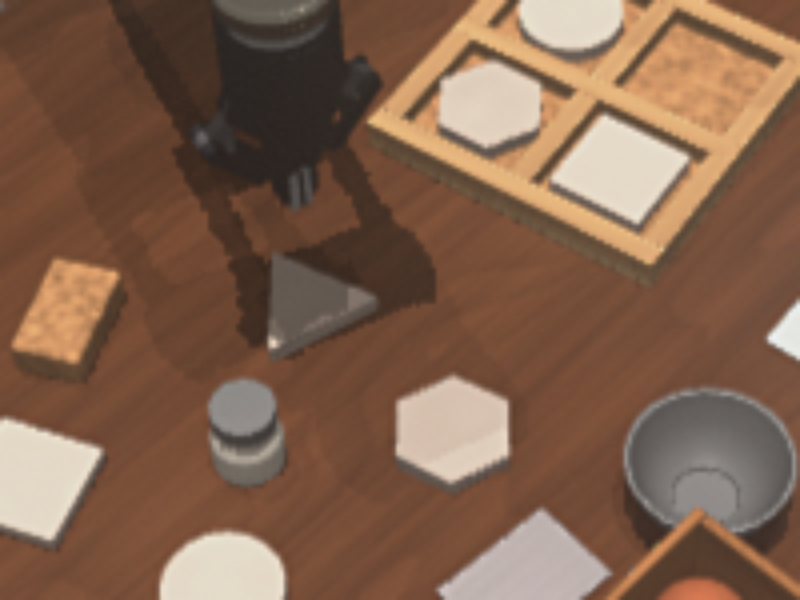

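The shut fingertips (crop pixel about 295,200) stand above the triangle (about 308,305) with clear space around them. I'll go down to about 60 mm.

Emit:
servo_tool([
  [0,0,0.1,0,-1],
  [0,0,0.1,0,-1],
  [0,0,0.1,0,-1],
  [0,0,0.06,0,-1],
  [0,0,0.03,0,-1],
  [0,0,0,0,-1],
  [0,0,0,0,-1],
  [0,0,0,0,-1],
])

```text
time: 4.4
ee_pos: [493.1, -47.1, 63.1]
orientation: [0.438, 3.109, -0.001]
contact_force: [0.6, 0.4, 0.3]
finger_gap: 0.1
finger_force: 0.0
```

Emit:
servo_tool([
  [0,0,0,0,-1],
  [0,0,0,0,-1],
  [0,0,0,0,-1],
  [0,0,0,0,-1],
  [0,0,0,0,-1],
  [0,0,0,0,-1],
  [0,0,0,0,-1],
  [0,0,0,0,-1],
])

```text
time: 5.2
ee_pos: [492.2, -46.8, 62.0]
orientation: [-0.438, -3.111, 0.0]
contact_force: [0.4, 0.0, -0.3]
finger_gap: -0.2
finger_force: 0.0
```

```bash
python3 - <<'E'
from h import *
print(arm.sense()["ee_pos"])
a=[arm.get_image(n)[0] for n in("top","scene")]
b=cv2.resize(a[0][200:340,280:440],(400,350));c=cv2.resize(a[1][180:320,200:360],(400,350))
cv2.imwrite("pics/dw.png",np.hstack([b,c]))
E
```

```text
[492.24135955 -46.77745689  61.9900137 ]
```

View pics/dw.png

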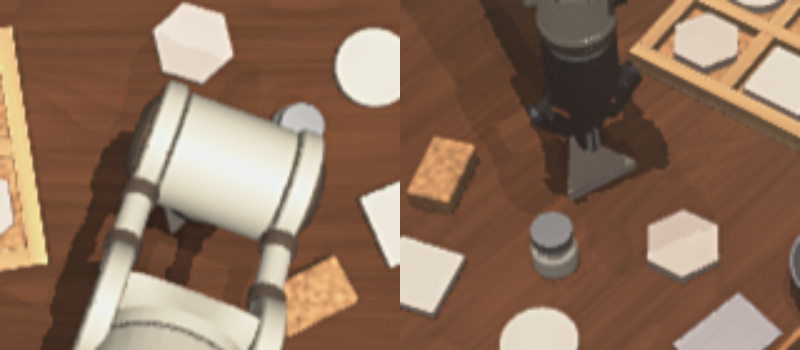

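The fingertips point down at the triangle (right half, about 590,150), and nothing has been touched. I'll hold here, then lift.

Emit:
servo_tool([
  [0,0,0,0,-1],
  [0,0,0,0,-1],
  [0,0,0,0,-1],
  [0,0,0,0,-1],
  [0,0,0,0,-1],
  [0,0,0,0,-1],
  [0,0,0,0,-1],
  [0,0,0,0,-1],
])

```text
time: 6.1
ee_pos: [492.2, -46.8, 62.0]
orientation: [-0.438, -3.111, 0.0]
contact_force: [0.4, 0.1, -0.3]
finger_gap: -0.1
finger_force: 0.0
```

Emit:
servo_tool([
  [0,0,0,0,-1],
  [0,0,0,0,-1],
  [0,0,0,0,-1],
  [0,0,0,0,-1],
  [0,0,0,0,-1],
  [0,0,0,0,-1],
  [0,0,0,0,-1],
  [0,0,0,0,-1],
])

```text
time: 6.9
ee_pos: [492.3, -46.8, 62.0]
orientation: [0.438, 3.111, -0.0]
contact_force: [0.8, 1.1, 1.1]
finger_gap: -0.2
finger_force: 0.0
```

Emit:
servo_tool([
  [0,0,-0.06,0,-1],
  [0,0,-0.14,0,-1],
  [0,0,-0.16,0,-1],
  [0,0,-0.16,0,-1],
  [0,0,-0.16,0,-1],
  [0,0,-0.16,0,-1],
  [0,0,-0.1,0,-1],
  [0,0,0,0,-1],
])

```text
time: 7.7
ee_pos: [494.2, -47.4, 254.6]
orientation: [0.437, 3.103, -0.003]
contact_force: [0.4, 0.1, -0.1]
finger_gap: 0.1
finger_force: 0.0
```

Emit:
servo_tool([
  [0.01,0.08,0,0,-1],
  [0.02,0.17,0,0,-1],
  [0.02,0.17,0,0,-1],
  [0.02,0.18,0,0,-1],
  [0.02,0.18,0,0,-1],
  [0.02,0.18,0,0,-1],
  [0.015,0.18,0,0,-1],
  [0.01,0.18,0,0,-1],
])

```text
time: 8.5
ee_pos: [538.6, 215.9, 249.0]
orientation: [-0.438, -3.109, 0.001]
contact_force: [0.6, -1.2, 0.7]
finger_gap: 0.2
finger_force: 0.0
```

Emit:
servo_tool([
  [0.015,0.17,0,0,-1],
  [0.01,0.15,0,0,-1],
  [0.005,0.075,0,0,-1],
  [0,0,0,0,-1],
  [0,0,0.15,0,-1],
  [0,0,0.15,0,-1],
  [0,0,0.1,0,-1],
  [0,0,0,0,-1],
])

```text
time: 9.3
ee_pos: [552.8, 289.6, 165.9]
orientation: [-0.439, -3.103, 0.006]
contact_force: [0.4, -1.4, -0.4]
finger_gap: 0.1
finger_force: 0.0
```

```bash
python3 - <<'E'
from h import *
print(arm.sense()["ee_pos"])
a=[arm.get_image(n)[0] for n in("top","scene")]
b=cv2.resize(a[0][190:330,160:320],(400,350));c=cv2.resize(a[1][110:250,270:430],(400,350))
cv2.imwrite("pics/bay.png",np.hstack([b,c]))
E
```

```text
[552.77172677 289.60851638 165.93438457]
```

View pics/bay.png

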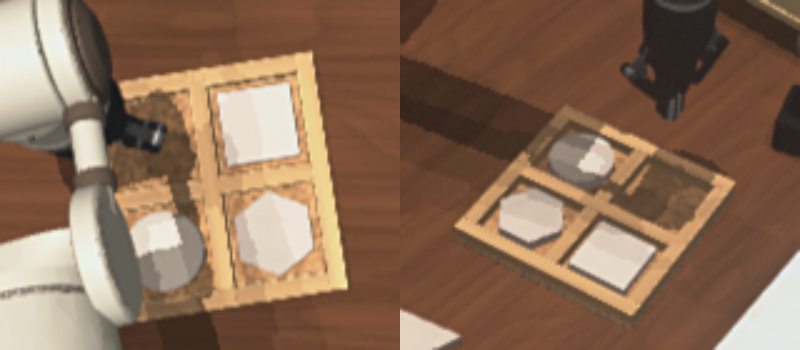

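The fingers (right half, tip at about 672,115) stand over the empty bay (about 668,190). I'll go down about 105 mm, staying clear of the rim.

Emit:
servo_tool([
  [0,0,0.12,0,-1],
  [0,0,0.13,0,-1],
  [0,0,0.12,0,-1],
  [0,0,0.1,0,-1],
  [0,0,0.05,0,-1],
  [0,0,0,0,-1],
  [0,0,0,0,-1],
  [0,0,0,0,-1],
])

```text
time: 10.2
ee_pos: [556.6, 292.3, 68.0]
orientation: [0.438, 3.108, 0.002]
contact_force: [-0.4, -0.8, 0.6]
finger_gap: -0.1
finger_force: 0.0
```

Emit:
servo_tool([
  [0,0,0,0,-1],
  [0,0,0,0,-1],
  [0,0,0,0,-1],
  [0,0,0,0,-1],
  [0,0,0,0,-1],
  [0,0,0,0,-1],
  [0,0,0,0,-1],
  [0,0,0,0,-1],
])

```text
time: 11.0
ee_pos: [555.2, 292.0, 66.0]
orientation: [-0.438, -3.111, 0.0]
contact_force: [-0.9, -0.2, 0.3]
finger_gap: -0.4
finger_force: 0.0
```

Emit:
servo_tool([
  [0,0,0,0,-1],
  [0,0,0,0,-1],
  [0,0,0,0,-1],
  [0,0,0,0,-1],
  [0,0,0,0,-1],
  [0,0,0,0,-1],
  [0,0,0,0,-1],
  [0,0,0,0,-1],
])

```text
time: 11.8
ee_pos: [555.3, 292.0, 66.0]
orientation: [0.438, 3.111, 0.0]
contact_force: [1.0, 0.6, -0.5]
finger_gap: -0.2
finger_force: 0.0
```

Emit:
servo_tool([
  [0,0,0,0,-1],
  [0,0,0,0,-1],
  [0,0,0,0,-1],
  [0,0,0,0,-1],
  [0,0,0,0,-1],
  [0,0,0,0,-1],
  [0,0,0,0,-1],
  [0,0,0,0,-1],
])

```text
time: 12.6
ee_pos: [555.3, 292.0, 66.0]
orientation: [0.438, 3.111, 0.0]
contact_force: [-0.1, 0.2, -0.1]
finger_gap: -0.3
finger_force: 0.0
```

```bash
python3 - <<'E'
from h import *
print(arm.sense()["ee_pos"],arm.sense()["time"])
im=arm.get_image("scene")[0]
cv2.imwrite("pics/bay2.png",cv2.resize(im[110:250,270:430],(640,560)))
E
```

```text
[555.26005596 291.98318169  66.01231843] 12.6
```

View pics/bay2.png

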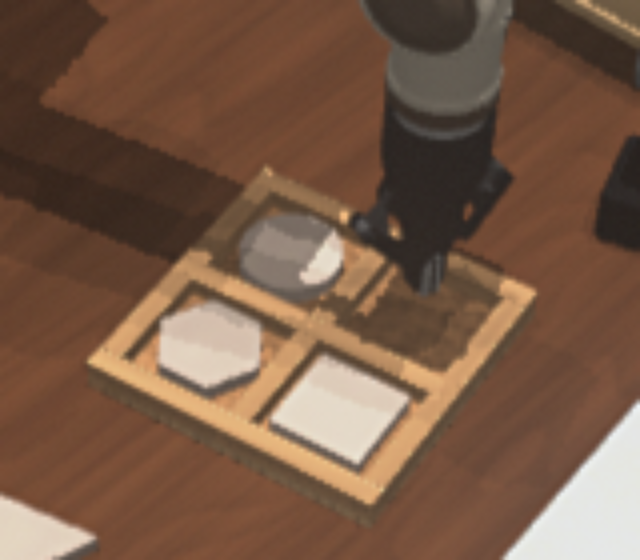

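The fingertips (about 430,290) point into the middle of the empty compartment with no contact. I'll hand in the job.

```bash
python3 -c "
from station import arm
print(arm.close_job())"
```

```text
the job is handed in; nothing more can be done
None
```

I pointed at the triangular tile for over 2 s and then at the empty compartment for over 2 s. The job is handed in with the arm still pointing there and no sign of contact in the force readings or pictures; no verdict was returned.

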